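# Close the sample press with its loose crank

## Task

Fit the loose crank onto the hex hidden in the well on top of the sample press, feeling for the engagement until it is fully down, never leaning on it or forcing it. Then wind it clockwise (seen from above) until the ram is home on the vessel lid and nip it up tight with about 10 N at the handle, without straining the screw. Leave the crank seated on the press and let go; do not disturb anything else on the bench.

Things in the scene. Friction and masses are not known exactly. Their poses are not given: they have to be found in the camera images.
- press: Fixed grey sample press: base 150 x 180 x 20 mm, two steel columns, crosshead 85 x 180 mm (long along its own y), top 150 mm above the bench, a vessel with a flat lid inside under the ram. A round dark steel guard well (inner radius 25.5 mm, wall 5 mm, rim 30 mm above the crosshead) stands on the crosshead's middle. Origin on the bench below the well's centre, z up.
- press_seat (a point): Centre of the well's floor, 150 mm above the bench, on the vertical screw axis. A steel hex stands here, 30 mm across flats for 18 mm, then a round tapered nose (30 to 24 mm wide) up to 24 mm. Its turn about the axis is unknown and differs each time. It turns only with the screw: friction 0.35 N m (about 4 N at the crank's handle), so light rubbing leaves it still.
- ram (a joint): How far the ram (steel disc 56 mm wide under the crosshead) is wound down, in m: 0 fully up, 0.01146 home on the vessel lid, where the screw meets a hard stop. A clockwise turn of the crank (seen from above) lowers it by 12 mm. It starts at 0 to 5 mm.
- sink (a joint): How far the hex is pressed down on the spring below it, in m: 0 when free, a third of a millimetre for each newton of downward push on the hex's top (it starts at 0.0003 from its own weight); above 0.0042 (about 12 N) it is leaned on too hard.
- twist (a joint): Wind-up of the torsion spring between hex and screw, in rad, clockwise positive: 0 when unloaded, 0.06 while winding against friction, 0.014 more for each newton at the crank's handle once the screw is at its stop (0.14 at 10 N: tight); beyond 0.25 (about 18 N at the handle) it is strained.
- crank: Loose steel crank, 0.3 to 0.45 kg, first standing on the bench on its socket. Origin at the middle of the socket's mouth (underside), z up its axis, x towards the handle. Arm 18 mm wide, 10 mm thick, 32 to 42 mm above the mouth, reaching 93 mm along x. Balanced to within 20 mm of the axis.
- crank_socket (a point): Middle of the crank's socket mouth, at its underside. Socket hexagonal outside (46 mm over corners), with a hex hole 31.8 mm across flats, 26 mm deep. It goes over the hex in six positions 60 degrees apart, with 7 degrees of play each way; not lined up, it rests 18 mm too high on the hex; fully down, it rests on the well's floor (at press_seat). Axes as the crank.
- crank_boss (a point): Centre of the crank's grip boss, a steel block on the crank's axis, 26 mm along x, 22 mm wide along y, from 42 to 74 mm above the socket mouth (this point at 58 mm): the place to hold the crank for lifting and fitting. Axes as the crank.
- crank_handle (a point): Centre of the crank's upright handle, a black sleeve 22 mm in diameter, from 48 to 94 mm above the socket mouth (this point at 71 mm), 85 mm from the crank's axis. It spins freely on its pin, so it can be held while it is carried round a circle. Axes as the crank.
- reagent_jar: Bystander: amber jar, 68 mm wide, 110 mm tall; origin under its centre.
- bottle_a: Bystander: white bottle with label, 70 mm wide, 160 mm tall; origin under its centre.
- bottle_b: Bystander: white bottle, 60 mm wide, 150 mm tall; origin under its centre.
- beaker: Bystander: glass beaker, 76 mm wide, 90 mm tall; origin under its centre.
- flask: Bystander: conical flask, 84 mm wide, 124 mm tall; origin under its centre.
- wrench: Bystander: spanner 170 mm long lying along its own x, between the robot and the press; origin under its middle.
- mortar: Bystander: white mortar, 100 mm wide, 55 mm tall; origin under its centre.
Things that resemble listed ones, but are neither listed nor needed, are in the scene too. Leave any yellow look-alike of the crank alone. What is shaped like the press but purple is not meant.

How it is judged:
By the outcome, as a careful person would: the job done as asked, in the order asked, and still so for the second after the job is handed in, with the robot touching nothing.
It also fails if it takes over 72 s, if anything falls off the work surface, if the arm or the gripper's body presses on something with over 40 N, if the wrist force passes 120 N, or if a joint passes its speed limit or range.

## Robot

A 6-joint arm with a two-finger parallel gripper is mounted at the origin on the work surface. World frame = base frame: x ahead of the robot, y to its left, z up, the work surface at z = 0. Lengths are in m, angles in rad, forces in N, time in s.
With the tool pointing down it reaches from about 0.375 to 0.825 m from the base axis. Payload 5.5 kg.
Tool frame: the origin (TCP) lies midway between the tips of the shut fingers; the grasp point (between the pads) lies manip.pinch_z behind it (manip.pinch_z is the distance from the TCP to the grasp point, in m); z points along the fingers, y is the line along which they close (so a half turn about z gives the same grasp; the last joint's range is limited). The gripper opens to 85 mm and grips with 20 to 120 N. Pads are 22 mm wide; open, the fingers measure 114 mm over their backs; the gripper's body (76 mm by 85 mm) begins 54 mm behind the grasp point. The pads swing forward as they close: fully open they stand 13 mm farther back than shut.
Start: joints at [-1.339, 0.314, -0.047, 1.21, 0, 1.571], TCP at [0.138, -0.584, 0.231] pointing down, gripper open.
Joint ranges: [-2.67, 2.67], [-0.69, 1.73], [-1.03, 1.25], [-2.08, 2.16], [-1.42, 1.45], [-3.14, 3.14]. Speed limits (rad/s): [2.39, 2.39, 3.01, 3.14, 3.14, 3.14].

## Interface

Orientations are given as a 3x3 rotation matrix whose columns are the frame's x, y, z axes.
In Python, from bench import manip gives the robot as it stands.
- The arm moves only by the tool apply_moves, never from a script. Its argument "rows" is text: rows parted by semicolons, each of 7 numbers parted by spaces: the shift along the tool's x, y, z in m, then the turn, a rotation vector about the tool's x, y, z in rad, then the opening, from -1 (shut) to 1 (fully open), so that 0 is half open. A call has 1 to 5 rows; each row shifts and turns the commanded pose from where the row before left it, along the tool's axes as they then stand; what a row does not reach is not made up. A row lasts 1/8 s, in which the tool goes at most 62.5 mm and 10.7 degrees, less where a joint would pass 70% of its speed; a pose out of reach is approached as far as the arm can. A call is refused whole if a number of a shift passes 0.0625 or a number of a turn 0.188, either way. A call with a gripper value outside its range is refused whole. The fingers move at their own pace and stop on an object; the grip force is fixed at half the most. Time passes only in rows, so rows that do not move let the fingers close. It gives the time, the measured TCP pose, the force, the opening and the grip force at its end, in the units of the state.
- manip.observe(): the state, without advancing time (a new reading comes with each control period).
- manip.get_image(name): name is "scene" or "side" or "wrist"; returns a dict with "frame" (420x560x3 uint8, red, green, blue), "camera_matrix" (3x3 intrinsics, pixels), "k1" (the pictures are not rectified: a ray, as slopes to the right and down, at radius r is drawn at 1 + k1 r^2 times it, then the intrinsics apply), "position" and "rotation" of the camera in the world; the wrist camera has in their place "tool_from_camera" (4x4, takes a point from camera to tool coordinates, whose origin is the TCP and whose axes are the flange's). Camera axes: x right, y up, looking along -z (the intrinsics and any distortion apply to the point x, -y, -z); pixel columns grow to the right and rows downward; lengths in m; the calibration is good to about 2 mm. A picture is of the moment at which its call begins: read the wrist's pose just before it. There is no depth.
- manip.job_done(): hands the job in; it is judged then, once.
Trained networks look in a picture, given as the dict that the camera call returned (one of the last four; its "shot" number tells which), for a name from the list of things; names that differ only in an ending like _2 or _b are one class to them, and where a whole thing is asked for, a point or a joint stands for the part that bears it (a point fixed in the world has none). Each returns a list of dicts, best first, with "score" (0 to 1); they miss things now and then, are a little off and sometimes report something else, mostly with a low value. They report only what shows in the picture. A call takes as long as a camera call. They do not tell look-alikes from the thing itself.
- manip.trace(picture, target): "mask" (420x560 bool, what is visible of it) and "bbox" ([left, top, right, bottom] in pixels, round what is visible of it).
The state is a dict: "time": time; "q": joint angles; "joint_vel": joint speeds; "joint_efforts": joint torques, N m; "eef_pos": TCP position; "eef_rot": TCP orientation; "contact_force": force on the tool from outside, world axes, zero at the start; "wrist_torque": the same for the moment, N m; "gripper_width": finger opening in m; "grasp_force": force on a finger pad.
Only numpy, scipy, OpenCV 4.12 (cv2) and the standard library are available. Lean on these libraries where they do the work, as an engineer would, in place of code of your own. Each camera call takes 0.05 s, during which the arm holds its last target. There are 200 camera calls.

## Working session

There is one attempt and no reset: what is moved stays moved. The work goes in short steps, Python scripts to look and compute and a tool call to move; the robot and the scene stay as the last step left them, time stands still between calls to the robot, and variables do not carry over. Pictures are saved under pics/ and viewed, at most 11 in all, crops included, and the job is handed in when it is done.

Besides the shell and the picture viewer there is one more tool, called after ">>>" as a command line: name --argument value ..., lists and objects as JSON in quotes. apply_moves: Moves the arm, as the interface text tells. Its arguments: {"type":"object","properties":{"rows":{"type":"string"}},"required":["rows"]}

```bash
mkdir -p pics; ls
cat > h.py <<'E'
import numpy as np, cv2
from bench import manip
def save(p,n): cv2.imwrite('pics/'+n+'.png',cv2.cvtColor(p['frame'],cv2.COLOR_RGB2BGR))
def cam(p):
    if 'position' in p: return np.array(p['position']),np.array(p['rotation'])
    s=manip.observe(); T=np.eye(4);T[:3,:3]=s['eef_rot'];T[:3,3]=s['eef_pos']; T=T@np.array(p['tool_from_camera']); return T[:3,3],T[:3,:3]
def ray(p,uv,c=None):
    K=np.array(p['camera_matrix']); o,R=c or cam(p)
    d=np.array([(uv[0]-K[0,2])/K[0,0],(uv[1]-K[1,2])/K[1,1]]); s=d.copy()
    for _ in range(20): s=d/(1+p['k1']*(s@s))
    return o,R@np.array([s[0],-s[1],-1.])
def onz(p,uv,z,c=None):
    o,d=ray(p,uv,c); return o+d*(z-o[2])/d[2]
def proj(p,X,c=None):
    K=np.array(p['camera_matrix']); o,R=c or cam(p)
    v=(np.atleast_2d(X)-o)@R; s=np.c_[v[:,0]/-v[:,2],v[:,1]/v[:,2]]
    s=s*(1+p['k1']*(s**2).sum(1))[:,None]
    return s*[K[0,0],K[1,1]]+[K[0,2],K[1,2]]
E
python3 - <<'E'
from h import *
print(manip.pinch_z, manip.observe())
for n in ['scene','side','wrist']:
    p=manip.get_image(n); save(p,n+'0')
    print(n,cam(p)[0].round(3),cam(p)[1].round(2).tolist(),p['camera_matrix'],p['k1'])
    for t in ['press','crank']:
        print(t,[(round(d['score'],2),d['bbox']) for d in manip.trace(p,t)])
a=[cv2.imread(f'pics/{n}0.png') for n in('scene','side')]
cv2.imwrite('pics/both.png',cv2.resize(np.vstack(a),None,fx=.71,fy=.71))
E
```

```text
pics
0.0187 {'time': 0.0, 'q': array([-1.33901340e+00,  3.14219115e-01, -4.80536869e-02,  1.21017078e+00,
        1.51085347e-05,  1.57077870e+00]), 'joint_vel': array([ 0.00097308, -0.00102108, -0.00137001,  0.00066432, -0.00040588,
        0.00118054]), 'joint_efforts': array([ 8.55619983e-04, -5.39594471e+01,  3.39745080e+01,  1.92546670e-02,
        2.22573826e-04, -2.67115396e-07]), 'eef_pos': array([ 0.13770601, -0.58341693,  0.23044981]), 'eef_rot': array([[ 9.73254336e-01,  2.29729982e-01, -3.63691612e-04],
       [ 2.29730270e-01, -9.73253010e-01,  1.60667540e-03],
       [ 1.51375559e-05, -1.64725478e-03, -9.99998643e-01]]), 'contact_force': array([ 1.21947662, -1.43539862,  0.28014859]), 'wrist_torque': array([-0.0294416 ,  0.00972916, -0.02580558]), 'grasp_force': 0.0, 'gripper_width': 0.08542701710640435}
scene [1.425 1.037 0.971] [[-0.75, -0.34, 0.57], [0.66, -0.4, 0.64], [0.01, 0.85, 0.53]] [[472.67834872   0.         275.9562657 ]
 [  0.         472.67834872 204.36212667]
 [  0.           0.           1.        ]] -0.012095711298321219
press [(0.96, [234.9, 190.3, 298.7, 259.5]), (0.56, [376.3, 194.5, 445.2, 264.2])]
crank [(0.78, [253.0, 164.7, 279.7, 193.4])]
side [0.019 0.788 0.665] [[-0.85, 0.29, -0.44], [-0.53, -0.42, 0.74], [0.02, 0.86, 0.51]] [[402.78688427   0.         281.64470282]
 [  0.         402.78688427 214.65168   ]
 [  0.           0.           1.        ]] -0.016727924891734833
press [(0.9, [255.0, 303.7, 365.8, 420.0]), (0.7, [216.2, 185.3, 293.3, 268.7]), (0.17, [317.6, 182.5, 357.6, 212.7])]
crank [(0.96, [352.4, 200.1, 392.3, 226.4]), (0.8, [317.1, 182.7, 354.9, 210.7]), (0.37, [296.2, 250.1, 353.3, 271.6])]
wrist [ 0.206 -0.568  0.374] [[0.23, 0.93, 0.27], [-0.97, 0.22, 0.06], [-0.0, -0.28, 0.96]] [[296.43523052   0.         278.65255454]
 [  0.         296.43523052 204.81797138]
 [  0.           0.           1.        ]] -0.053147109375084337
press []
crank []
```

View pics/scene0.png

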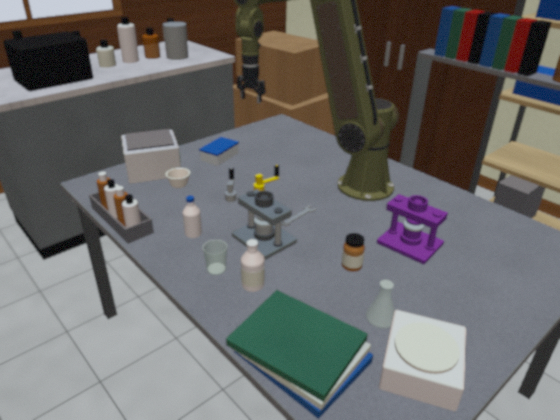

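View pics/side0.png

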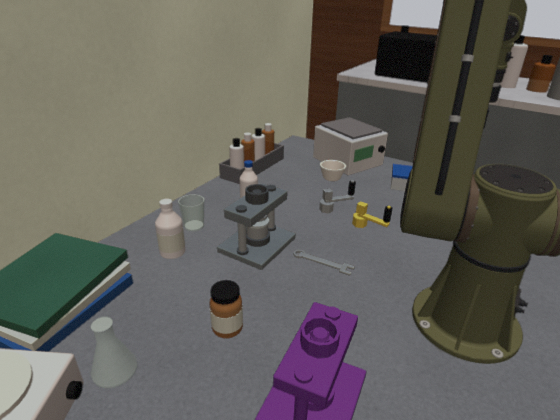

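Candidates: a grey steel crank (side 335,198; scene 231,187) and a yellow one (side 372,214; scene 263,182). The steel one matches the description. For the press, the grey one (side 256,225) is meant rather than the purple one (side 318,370). I'll confirm with a crop and measure.

Run:
```python
from h import *
from scipy.optimize import least_squares
s=manip.get_image('side'); c=manip.get_image('scene')
A=s['frame'][150:270,200:400]; B=c['frame'][150:270,180:320]
im=np.hstack([cv2.resize(A,None,fx=2.6,fy=2.6,interpolation=2),cv2.resize(B,None,fx=1.9,fy=2.6,interpolation=2)])
cv2.imwrite('pics/crop1.png',im[:,:,::-1].copy()[:600,:800])
print(onz(s,(257,192),.18),onz(c,(265,199),.18))
print(onz(s,(327,197),.06),onz(c,(231,186),.06)); print(onz(s,(352,187),.07),onz(c,(232,174),.07))
```

```text
[0.55151347 0.02851259 0.18      ] [0.5791191  0.03401862 0.18      ]
[ 0.4802801  -0.25739117  0.06      ] [ 0.48871753 -0.27894057  0.06      ]
[ 0.4352609  -0.34995015  0.07      ] [ 0.43712819 -0.34088532  0.07      ]
```

View pics/crop1.png

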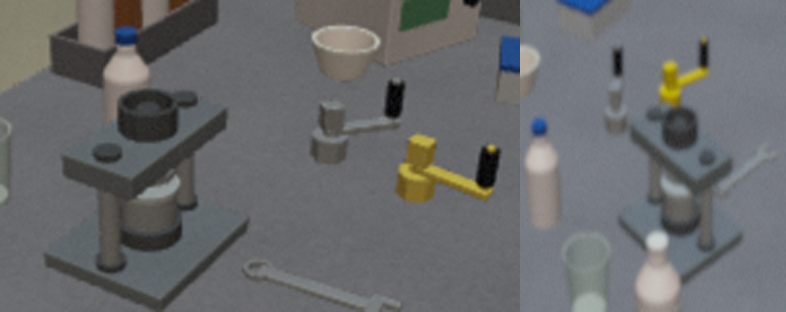

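The crop confirms it: the steel crank has its socket at about side (326,206) and its black handle at (352,188). The yellow look-alike is at side (360,212) and will be left alone. The grey press's well rim is at (257,191). I'll move over the crank.

>>> apply_moves --rows "0.041 -0.023 0 0 0 0 1;0.041 -0.023 0 0 0 0 1;0.041 -0.023 0 0 0 0 1;0.041 -0.023 0 0 0 0 1;0.041 -0.023 0 0 0 0 1"

```text
time: 1.18
eef_pos: [0.3119, -0.4239, 0.2315]
eef_rot: [[0.973, 0.23, 0.0], [0.23, -0.973, -0.0], [0.0, 0.0, -1.0]]
contact_force: [1.0, -0.3, -1.0]
gripper_width: 0.0854
grasp_force: 0.0
```

>>> apply_moves --rows "0.041 -0.023 0 0 0 0 1;0.041 -0.023 0 0 0 0 1;0.041 -0.023 0 0 0 0 1;0.041 -0.023 0 0 0 0 1;0.041 -0.023 0 0 0 0 1"

```text
time: 1.8
eef_pos: [0.4851, -0.2648, 0.2315]
eef_rot: [[0.973, 0.23, 0.0], [0.23, -0.973, -0.0], [0.0, 0.0, -1.0]]
contact_force: [0.2, -0.6, -0.2]
gripper_width: 0.0854
grasp_force: 0.0
```

>>> apply_moves --rows "0 0 0 0 0 -0.156 1;0 0 0 0 0 -0.156 1;0 0 0 0 0 -0.156 1;0 0 0 0 0 -0.156 1;0 0 0 0 0 -0.156 1"

```text
time: 2.42
eef_pos: [0.4841, -0.2659, 0.2314]
eef_rot: [[0.526, 0.851, 0.0], [0.851, -0.526, -0.0], [0.0, 0.0, -1.0]]
contact_force: [0.8, -0.2, 0.7]
gripper_width: 0.0854
grasp_force: 0.0
```

Run:
```python
from h import *
s=manip.observe(); print(s['eef_pos'],s['eef_rot'],s['time'],s['contact_force'])
p=manip.get_image('wrist'); 
print(proj(p,[[.484,-.268,.058],[.436,-.345,.071]]))
for t in ['crank','crank_boss','crank_handle']: print(t,[(round(d['score'],2),d['bbox']) for d in manip.trace(p,t)])
save(p,'w1')
```

```text
[ 0.48405743 -0.26588792  0.23136502] [[ 5.25925979e-01  8.50530336e-01  1.05091326e-04]
 [ 8.50530343e-01 -5.25925977e-01 -5.27569380e-05]
 [ 1.03988820e-05  1.17129606e-04 -9.99999993e-01]] 2.425 [ 0.81395662 -0.21052654  0.73818998]
[[279.86962766 187.12192001]
 [279.19031136 267.40852766]]
crank [(0.89, [99.9, 206.0, 218.1, 282.1]), (0.59, [267.2, 166.8, 311.0, 285.5]), (0.38, [400.2, 0.5, 472.9, 26.8])]
crank_boss [(0.76, [265.0, 165.0, 309.5, 287.4]), (0.58, [98.9, 204.3, 214.0, 286.0])]
crank_handle [(0.56, [96.5, 201.4, 214.4, 284.9])]
```

View pics/w1.png

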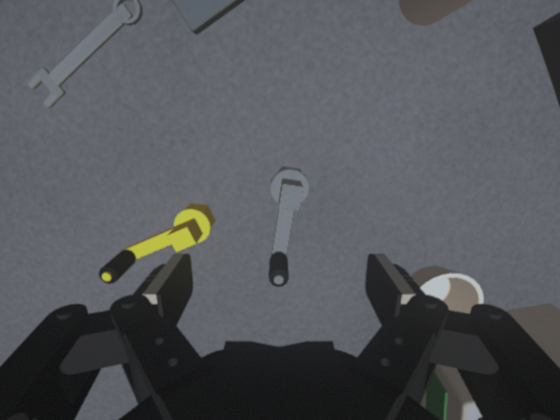

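The steel crank is in the centre, with its boss top at about (292,184) and handle top at (279,280). The yellow one is to the left at (195,225), clear of the fingers. The spanner is at top left.

Run:
```python
from h import *
p=manip.get_image('wrist')
f=p['frame']; cv2.imwrite('pics/w2.png',cv2.resize(f[150:300,210:360],None,fx=4,fy=4,interpolation=2)[:,:,::-1])
b=onz(p,(292,184),.074);h=onz(p,(279,280),.094);print(b,h,h-b,np.degrees(np.arctan2(*(h-b)[1::-1])),onz(p,(193,215),.07))
```

```text
[ 0.49824909 -0.26879885  0.074     ] [ 0.43339355 -0.34658498  0.094     ] [-0.06485554 -0.07778614  0.02      ] -129.82024259459362 [ 0.38905615 -0.24161384  0.07      ]
```

View pics/w2.png

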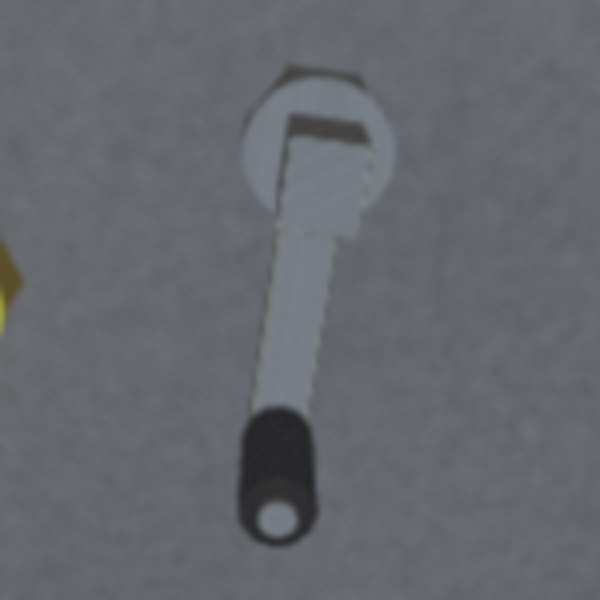

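The crop shows the boss top's four corners, with their centre at full-image pixel (291,197), and the handle tip at (279.5,280).

```bash
cat >> h.py <<'E'
def go(xy,z=None,yaw=None):
    "tool-frame shift to world xy, z; yaw turn about tool z for tool y direction(deg, mod 180)"
    s=manip.observe();R=np.array(s['eef_rot']);d=np.r_[np.array(xy)[:2],z if z is not None else s['eef_pos'][2]]-s['eef_pos']
    print('shift',(R.T@d).round(4),end=' ')
    if yaw is not None:
        c=np.degrees(np.arctan2(R[1,1],R[0,1])); e=(yaw-c+90)%180-90; print('turn',round(-np.radians(e),3),end='')
    print(' t',s['time'],'q6',s['q'][5].round(2))
E
python3 - <<'E'
from h import *
p=manip.get_image('wrist')
b=onz(p,(291,197),.074);h=onz(p,(279.5,280),.094);a=np.degrees(np.arctan2(*(h-b)[1::-1]));print(b,h,np.linalg.norm((h-b)[:2]),a)
go(b,.23,a+90)
E
```

```text
[ 0.49009013 -0.28009215  0.074     ] [ 0.43388662 -0.34686605  0.094     ] 0.08727879337261582 -130.08728081819044
shift [-0.0088  0.0127  0.0013] turn 0.139 t 2.725 q6 1.63
```

>>> apply_moves --rows "-0.009 0.013 0 0 0 0.139 1;0 0 0.05 0 0 0 1;0 0 0.05 0 0 0 1;0 0 0.05 0 0 0 1;0 0 0.02 0 0 0 1"

```text
time: 3.35
eef_pos: [0.4882, -0.2793, 0.0581]
eef_rot: [[0.644, 0.765, -0.004], [0.765, -0.644, 0.002], [-0.001, -0.005, -1.0]]
contact_force: [0.6, -0.4, 1.5]
gripper_width: 0.0853
grasp_force: 0.0
```

Run:
```python
from h import *
go([.4901,-.2801],.041,-40.1); print(manip.observe()['contact_force'])
p=manip.get_image('wrist'); save(p,'w3'); print(proj(p,[[.4901,-.2801,.074],[.434,-.347,.094]]))
f=p['frame'][:,:,:].astype(int);
```

```text
shift [0.0006 0.0021 0.0171] turn 0.0 t 3.35 q6 1.75
[ 0.57992311 -0.40953921  1.46442902]
[[284.74632518 271.23050049]
 [284.38707019 441.68495388]]
```

View pics/w3.png

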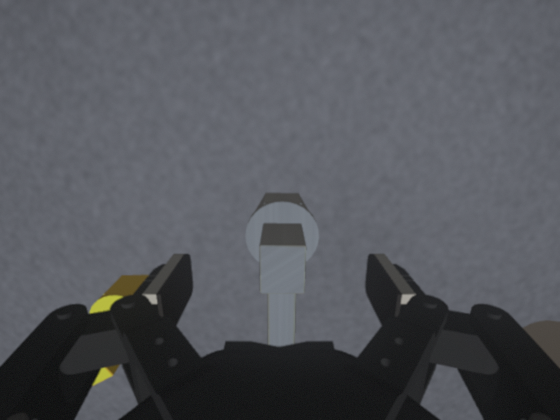

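The boss is centred between the pads at (283,269), and it is aligned. The yellow crank sits near the left finger at (110,305), so I'll check the clearance.

Run:
```python
from h import *
p=manip.get_image('wrist'); s=manip.observe()
c=cam(p)
for uv in [(283,269),(110,305),(148,276)]:
  for z in (.03,.074):
    print(uv,z,(np.array(s['eef_rot']).T@(onz(p,uv,z,c)-s['eef_pos'])).round(4))
```

```text
(283, 269) 0.03 [-0.0231  0.0026  0.0286]
(283, 269) 0.074 [ 0.0008  0.0019 -0.0154]
(110, 305) 0.03 [-0.0522 -0.1169  0.0292]
(110, 305) 0.074 [-0.0208 -0.087  -0.0149]
(148, 276) 0.03 [-0.029  -0.0866  0.0291]
(148, 276) 0.074 [-0.0036 -0.0645 -0.0151]
```

>>> apply_moves --rows "0.001 0.002 0.009 0 0 0 0.6;0 0 0.008 0 0 0 0.2;0 0 0 0 0 0 -1;0 0 0 0 0 0 -1;0 0 0 0 0 0 -1"

```text
time: 4.08
eef_pos: [0.4925, -0.2809, 0.0446]
eef_rot: [[0.643, 0.766, 0.0], [0.766, -0.643, 0.0], [0.0, 0.0, -1.0]]
contact_force: [-1.5, 1.2, 1.2]
gripper_width: 0.0213
grasp_force: 59.7
```

>>> apply_moves --rows "0 0 0 0 0 0 -1;0 0 0 0 0 0 -1;0 0 0 0 0 0 -1"

```text
time: 4.45
eef_pos: [0.4925, -0.2809, 0.0446]
eef_rot: [[0.643, 0.766, 0.0], [0.766, -0.643, 0.0], [0.0, 0.0, -1.0]]
contact_force: [-2.3, 2.1, 5.2]
gripper_width: 0.0209
grasp_force: 60.0
```

>>> apply_moves --rows "0 0 -0.01 0 0 0 -1;0 0 -0.05 0 0 0 -1;0 0 -0.062 0 0 0 -1;0 0 -0.062 0 0 0 -1;0 0 -0.062 0 0 0 -1"

```text
time: 5.08
eef_pos: [0.492, -0.2809, 0.2923]
eef_rot: [[0.643, 0.766, -0.0], [0.766, -0.643, -0.0], [-0.0, -0.0, -1.0]]
contact_force: [1.4, -0.8, -4.4]
gripper_width: 0.021
grasp_force: 60.4
```

Run:
```python
from h import *
s=manip.observe();R=np.array(s['eef_rot']);print(s['eef_pos'],s['contact_force'],s['gripper_width'])
go(np.array([.556,.03])-.065*R[:2,0],.30)
```

```text
[ 0.49202145 -0.28088851  0.29226822] [ 1.43313165 -0.81341697 -4.42075317] 0.020958112712657743
shift [ 0.2143 -0.1508 -0.0078]  t 5.075 q6 1.75
```

>>> apply_moves --rows "0.043 -0.03 -0.002 0 0 0 -1;0.043 -0.03 -0.002 0 0 0 -1;0.043 -0.03 -0.002 0 0 0 -1;0.043 -0.03 -0.002 0 0 0 -1;0.042 -0.03 0 0 0 0 -1"

```text
time: 5.7
eef_pos: [0.515, -0.0191, 0.2985]
eef_rot: [[0.643, 0.766, 0.0], [0.766, -0.643, -0.0], [0.0, 0.0, -1.0]]
contact_force: [0.4, -0.6, -5.2]
gripper_width: 0.0211
grasp_force: 60.6
```

>>> apply_moves --rows "0 0 0 0 0 0 -1;0 0 0 0 0 0 -1"

```text
time: 5.95
eef_pos: [0.5149, -0.0207, 0.2982]
eef_rot: [[0.642, 0.767, -0.0], [0.767, -0.642, -0.001], [-0.001, 0.0, -1.0]]
contact_force: [0.2, 0.2, -4.1]
gripper_width: 0.0213
grasp_force: 61.0
```

Run:
```python
from h import *
s=manip.observe();print(s['eef_pos'],s['contact_force'])
p=manip.get_image('wrist');save(p,'w4')
print(proj(p,[[.5515,.0285,.18],[.579,.034,.18]]), [ (d['score'],d['bbox']) for d in manip.trace(p,'press')])
```

```text
[ 0.51488044 -0.02074105  0.29815615] [ 0.21965308  0.18424779 -4.11340815]
[[274.20519039 129.11550354]
 [294.96985668 102.45298473]] [(0.92, [0.0, 89.3, 24.5, 159.5]), (0.59, [199.3, 24.9, 379.7, 224.9]), (0.33, [470.5, 333.8, 525.1, 365.7])]
```

View pics/w4.png

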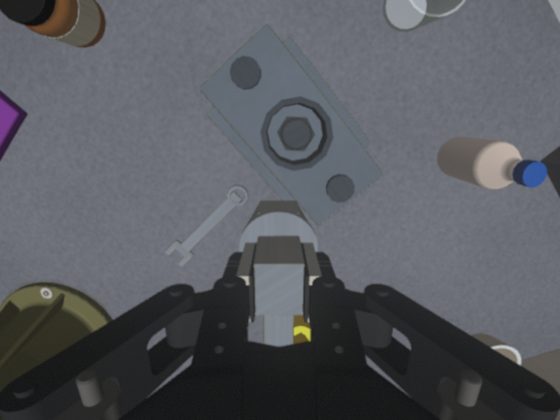

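The well rim is centred at about (297,132), with the hex visible inside it and the held boss at about (279,283). I'll enlarge this for the hex angle and centre.

Run:
```python
from h import *
f=cv2.imread('pics/w4.png')
a=cv2.convertScaleAbs(f[92:172,256:336],alpha=2.2); b=f[190:330,230:330]
a=cv2.resize(a,(560,560),interpolation=2); b=cv2.resize(b,(240,336),interpolation=2)
im=np.zeros((560,800,3),np.uint8); im[:,:560]=a; im[:336,560:]=b
cv2.imwrite('pics/crop2.png',im)
```

```text
(no output)
```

View pics/crop2.png

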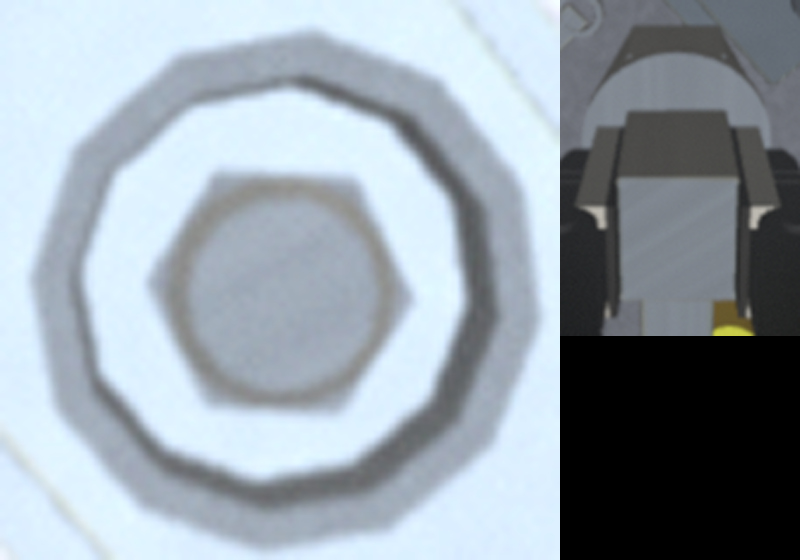

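Crop: the rim centre is at (297.1,133.6), the hex corners are sharp, and the boss top centre is at (278.9,289.6). The socket's outer flats face ±x.

Run:
```python
from h import *
p=manip.get_image('wrist');c=cam(p);s=manip.observe();R=np.array(s['eef_rot'])
f=lambda u,v,z:onz(p,(u/7+256,v/7+92),z,c)
w=f(288,291,.18);n=f(287,292,.174);print('rim',w,'nose',n)
H=np.array([f(u,v,.168) for u,v in [(150,283),(217,172),(357,180),(413,299),(343,411),(212,405)]])
m=H.mean(0);d=H-m;print('hex',m,np.linalg.norm(d,axis=1)); a=np.degrees(np.arctan2(d[:,1],d[:,0]))
a=np.degrees(np.angle(np.exp(1j*np.radians(a)*6).sum()))/6; print('corner angle mod60',a%60, 'crank yaws',[(a-30+60*k)%360 for k in range(6)])
b=onz(p,(278.9,289.6),s['eef_pos'][2]+.0294,c); print('boss in tool',R.T@(b-s['eef_pos']))
print('tool x yaw',np.degrees(np.arctan2(R[1,0],R[0,0])),s['q'])
```

```text
rim [0.56434198 0.01249863 0.18      ] nose [0.56426491 0.01202955 0.174     ]
hex [0.56382124 0.01192063 0.168     ] [0.01704913 0.01723657 0.01686188 0.01692301 0.01720482 0.01691564]
corner angle mod60 17.560296489815503 crank yaws [np.float64(347.5602964898155), np.float64(47.5602964898155), np.float64(107.5602964898155), np.float64(167.5602964898155), np.float64(227.5602964898155), np.float64(287.5602964898155)]
boss in tool [-0.00170077 -0.00012452 -0.02939937]
tool x yaw 49.913183600020346 [-4.19150289e-02  1.34539529e-01 -1.21675213e-01  1.31478729e+00
 -3.16582682e-04  2.22852826e+00]
```

Run:
```python
from h import *
go([.5652,.0134],.228)
```

```text
shift [0.0592 0.0158 0.0702]  t 6.1 q6 2.23
```

>>> apply_moves --rows "0.029 0.008 0.01 0 0 0 -1;0.03 0.008 0.02 0 0 0 -1;0 0 0.02 0 0 0.041 -1;0 0 0.015 0 0 0 -1;0 0 0 0 0 0 -1"

```text
time: 6.72
eef_pos: [0.5641, 0.0134, 0.232]
eef_rot: [[0.674, 0.739, -0.003], [0.739, -0.674, -0.0], [-0.002, -0.002, -1.0]]
contact_force: [0.1, -0.0, -4.6]
gripper_width: 0.0207
grasp_force: 60.8
```

Run:
```python
from h import *
go([.5652,.0134],.228,-42.4+0); s=manip.observe(); print(s['eef_pos'],s['contact_force'],s['wrist_torque'])
o={}
for n in ['wrist','side']: o[n]=manip.get_image(n); 
p=o['wrist']; sd=o['side']
u=proj(sd,[[.564,.012,.18]])[0].astype(int);print(u,proj(p,[[.564,.012,.18]]))
im=np.zeros((420,800,3),np.uint8); im[:,:400]=cv2.resize(p['frame'][120:330,180:380],(400,420)); im[:,400:]=cv2.resize(sd['frame'][u[1]-52:u[1]+53,u[0]-50:u[0]+50],(400,420),interpolation=2)
cv2.imwrite('pics/crop3.png',im[:,:,::-1])
```

```text
shift [0.0007 0.0008 0.004 ] turn 0.0 t 6.725 q6 2.33
[0.56410275 0.01342249 0.23204362] [ 0.08651856 -0.04588108 -4.59709246] [-0.00238664  0.03730096  0.03320281]
[256 188] [[279.16038663 225.09935527]]
```

View pics/crop3.png

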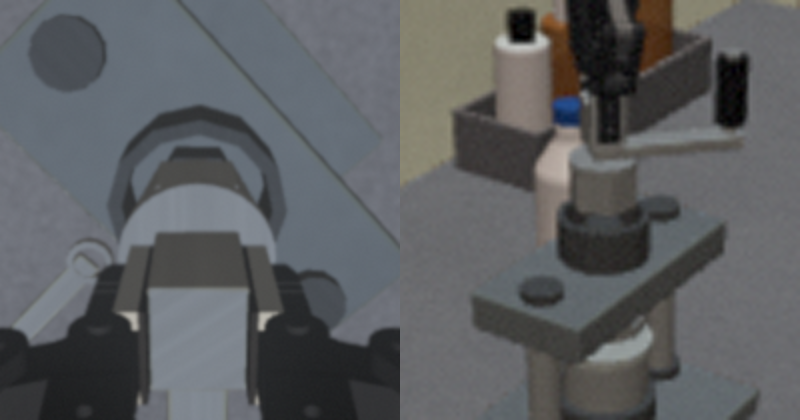

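The socket is centred over the well and yaw-aligned. Now I'll lower it gently.

>>> apply_moves --rows "0.0005 0.0005 0.004 0 0 0 -1;0 0 0.004 0 0 0 -1;0 0 0.003 0 0 0 -1;0 0 0 0 0 0 -1"

```text
time: 7.32
eef_pos: [0.5657, 0.0144, 0.222]
eef_rot: [[0.673, 0.739, -0.001], [0.739, -0.673, -0.0], [-0.0, -0.0, -1.0]]
contact_force: [0.0, -0.1, -5.7]
gripper_width: 0.0211
grasp_force: 60.9
```

>>> apply_moves --rows "0 0 0.002 0 0 0 -1;0 0 0.001 0 0 0 -1;0 0 0.001 0 0 0 -1;0 0 0.001 0 0 0 -1"

```text
time: 7.82
eef_pos: [0.566, 0.0144, 0.2173]
eef_rot: [[0.674, 0.739, 0.0], [0.739, -0.674, 0.0], [0.0, 0.0, -1.0]]
contact_force: [0.5, 0.2, -4.5]
gripper_width: 0.0212
grasp_force: 60.9
```

>>> apply_moves --rows "-0.001 0 0 0 0 0 -1;0 0 0.0015 0 0 0 -1;0 0 0.0015 0 0 0 -1;0 0 0.0015 0 0 0 -1"

```text
time: 8.32
eef_pos: [0.5653, 0.0136, 0.2127]
eef_rot: [[0.674, 0.739, -0.0], [0.739, -0.674, 0.0], [0.0, -0.0, -1.0]]
contact_force: [0.6, 0.7, -3.7]
gripper_width: 0.0215
grasp_force: 60.9
```

>>> apply_moves --rows "0 0 0.001 0 0 0 -1;0 0 0.001 0 0 0 -1;0 0 0 0 0 0 -1"

```text
time: 8.7
eef_pos: [0.5652, 0.0136, 0.2107]
eef_rot: [[0.674, 0.739, -0.0], [0.739, -0.674, 0.0], [-0.0, -0.0, -1.0]]
contact_force: [-0.6, -0.4, -4.6]
gripper_width: 0.0208
grasp_force: 60.9
```

>>> apply_moves --rows "0 0 0.001 0 0 0 -1;0 0 0.001 0 0 0 -1;0 0 0.001 0 0 0 -1;0 0 0 0 0 0 -1"

```text
time: 9.2
eef_pos: [0.5652, 0.0136, 0.2077]
eef_rot: [[0.674, 0.739, -0.0], [0.739, -0.674, -0.0], [-0.0, -0.0, -1.0]]
contact_force: [-0.1, -0.6, -4.6]
gripper_width: 0.0212
grasp_force: 60.9
```

>>> apply_moves --rows "0 0 0.0015 0 0 0 -1;0 0 0.0015 0 0 0 -1;0 0 0.0015 0 0 0 -1;0 0 0 0 0 0 -1"

```text
time: 9.7
eef_pos: [0.5652, 0.0136, 0.2031]
eef_rot: [[0.674, 0.739, -0.0], [0.739, -0.674, -0.0], [-0.0, -0.0, -1.0]]
contact_force: [-0.4, 0.3, -4.6]
gripper_width: 0.0212
grasp_force: 60.9
```

Engaged, with free sliding and no force. I'll continue down to the floor.

>>> apply_moves --rows "0 0 0.0015 0 0 0 -1;0 0 0.0015 0 0 0 -1;0 0 0.0015 0 0 0 -1;0 0 0.001 0 0 0 -1;0 0 0 0 0 0 -1"

```text
time: 10.32
eef_pos: [0.5653, 0.0136, 0.1977]
eef_rot: [[0.674, 0.739, -0.0], [0.739, -0.674, -0.0], [-0.0, -0.0, -1.0]]
contact_force: [-0.1, 0.3, -4.7]
gripper_width: 0.0213
grasp_force: 61.0
```

>>> apply_moves --rows "0 0 0.001 0 0 0 -1;0 0 0.0007 0 0 0 -1;0 0 0.0005 0 0 0 -1;0 0 0 0 0 0 -1"

```text
time: 10.82
eef_pos: [0.5653, 0.0136, 0.1956]
eef_rot: [[0.674, 0.739, -0.0], [0.739, -0.674, 0.0], [0.0, -0.0, -1.0]]
contact_force: [-0.1, -0.2, -4.3]
gripper_width: 0.0208
grasp_force: 61.0
```

>>> apply_moves --rows "0 0 0.0005 0 0 0 -1;0 0 0.0004 0 0 0 -1;0 0 0 0 0 0 -1"

```text
time: 11.2
eef_pos: [0.5653, 0.0136, 0.1947]
eef_rot: [[0.674, 0.739, 0.0], [0.739, -0.674, 0.0], [0.0, 0.0, -1.0]]
contact_force: [-0.4, -0.4, -3.4]
gripper_width: 0.0212
grasp_force: 61.1
```

>>> apply_moves --rows "0 0 0.0003 0 0 0 -1;0 0 0 0 0 0 -1"

```text
time: 11.45
eef_pos: [0.5653, 0.0136, 0.1947]
eef_rot: [[0.674, 0.739, 0.0], [0.739, -0.674, 0.0], [0.0, 0.0, -1.0]]
contact_force: [-1.5, -0.2, -1.2]
gripper_width: 0.021
grasp_force: 61.3
```

Seated: the height stopped at 0.1947, as predicted. I'll release and rise.

>>> apply_moves --rows "0 0 0 0 0 0 0;0 0 0 0 0 0 1;0 0 0 0 0 0 1;0 0 0 0 0 0 1;0 0 -0.02 0 0 0 1"

```text
time: 12.08
eef_pos: [0.5641, 0.0136, 0.2132]
eef_rot: [[0.674, 0.739, -0.003], [0.739, -0.674, -0.0], [-0.002, -0.002, -1.0]]
contact_force: [0.3, 0.5, -0.9]
gripper_width: 0.0854
grasp_force: 0.0
```

>>> apply_moves --rows "0 0 -0.03 0 0 0 1;0 0 -0.04 0 0 0 1;-0.0 0 -0.03 0 0 0 1;-0.04 0 0 0 0 0 1;-0.04 0 0 0 0 0 1"

```text
time: 12.7
eef_pos: [0.5112, -0.046, 0.3148]
eef_rot: [[0.673, 0.74, 0.001], [0.74, -0.673, -0.0], [0.0, 0.001, -1.0]]
contact_force: [0.0, -0.9, -0.2]
gripper_width: 0.0858
grasp_force: 0.0
```

Run:
```python
from h import *
s=manip.observe();print(s['eef_pos'],s['contact_force'],s['gripper_width'])
p=manip.get_image('wrist');c=cam(p);f=p['frame']
h=np.array([.5068,-.0507,.244]);print(proj(p,[h,[.5641,.0121,.224]],c))
u=proj(p,[h],c)[0]
x0,y0=int(u[0])-100,170
cv2.imwrite('pics/crop4.png',cv2.resize(f[y0:420,x0:x0+200],None,fx=2.4,fy=2.4,interpolation=2)[:,:,::-1]);print(x0,y0)
print([(d['score'],d['bbox']) for d in manip.trace(p,'crank_handle')])
go(h[:2],.203)
```

```text
[ 0.51122892 -0.04598355  0.31477875] [ 0.00165389 -0.88185675 -0.17181325] 0.08576258322036023
[[279.40035645 216.93488878]
 [279.2707216  101.02538254]]
179 170
[(0.8, [252.0, 296.5, 310.1, 346.3]), (0.61, [250.6, 81.4, 302.3, 234.4])]
shift [-0.004   0.0002  0.112 ]  t 12.8 q6 2.22
```

View pics/crop4.png

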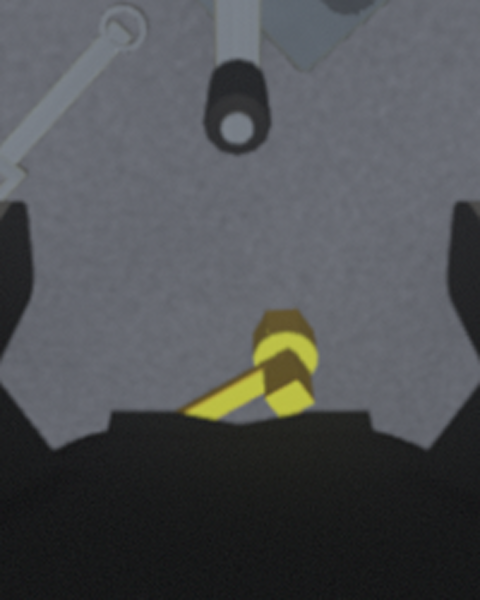

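The handle top is at full-image (278,222), about 4 mm further back than predicted. I'll descend around it.

>>> apply_moves --rows "-0.006 0 0.03 0 0 0 1;0 0 0.04 0 0 0 1;0 0 0.03 0 0 0 1;0 0 0.012 0 0 0 1;0 0 0 0 0 0 1"

```text
time: 13.42
eef_pos: [0.5073, -0.0497, 0.2022]
eef_rot: [[0.673, 0.739, -0.001], [0.739, -0.673, 0.0], [-0.0, -0.001, -1.0]]
contact_force: [0.7, -0.6, -0.5]
gripper_width: 0.0852
grasp_force: 0.0
```

>>> apply_moves --rows "0 0 0 0 0 0 -0.2;0 0 0 0 0 0 -1;0 0 0 0 0 0 -1;0 0 0 0 0 0 -1;0 0 0 0 0 0 -1"

```text
time: 14.05
eef_pos: [0.5075, -0.0501, 0.2028]
eef_rot: [[0.674, 0.739, 0.001], [0.739, -0.674, -0.0], [0.0, 0.001, -1.0]]
contact_force: [-1.5, -0.5, 3.0]
gripper_width: 0.0205
grasp_force: 58.5
```

Run:
```python
from h import *
s=manip.observe();R=np.array(s['eef_rot']);print(s['eef_pos'],s['contact_force'],s['gripper_width'],R)
print('rel axis',s['eef_pos'][:2]-[.5641,.0121])
```

```text
[ 0.50754782 -0.05014085  0.20282888] [-1.47319338 -0.47874361  2.96047536] 0.02048002000815492 [[ 6.73648580e-01  7.39051557e-01  6.21866658e-04]
 [ 7.39051805e-01 -6.73648493e-01 -3.71871763e-04]
 [ 1.44087131e-04  7.10102561e-04 -9.99999737e-01]]
rel axis [-0.05655218 -0.06224085]
```

Run:
```python
import numpy as np
def f(a,b,n):
    t=np.radians(np.linspace(a,b,n+1)); P=.085*np.c_[-np.cos(t),-np.sin(t)]; return np.diff(P,axis=0)
d=f(0,176,22)
for i,r in enumerate(d): print(8*(i+1),'%.4f %.4f'%tuple(r))
```

```text
8 0.0008 -0.0118
16 0.0025 -0.0116
24 0.0041 -0.0111
32 0.0056 -0.0105
40 0.0070 -0.0096
48 0.0082 -0.0085
56 0.0093 -0.0073
64 0.0103 -0.0059
72 0.0110 -0.0044
80 0.0115 -0.0029
88 0.0118 -0.0012
96 0.0119 0.0004
104 0.0117 0.0021
112 0.0113 0.0037
120 0.0107 0.0052
128 0.0098 0.0066
136 0.0088 0.0079
144 0.0076 0.0091
152 0.0063 0.0101
160 0.0048 0.0108
168 0.0033 0.0114
176 0.0017 0.0117
```

>>> apply_moves --rows "0.0008 -0.0118 0 0 0 0 -1;0.0025 -0.0116 0 0 0 0 -1;0.0041 -0.0111 0 0 0 0 -1;0.0056 -0.0105 0 0 0 0 -1;0 0 0 0 0 0 -1"

```text
time: 14.68
eef_pos: [0.4817, -0.0101, 0.2028]
eef_rot: [[0.673, 0.74, -0.0], [0.74, -0.673, -0.002], [-0.002, 0.001, -1.0]]
contact_force: [-3.8, -5.2, 5.4]
gripper_width: 0.021
grasp_force: 58.7
```

```bash
cat >> h.py <<'E'
def st():
    s=manip.observe();R=np.array(s['eef_rot']);v=s['eef_pos'][:2]-np.array([.5641,.0121]);F=s['contact_force']
    a=(227.6-np.degrees(np.arctan2(v[1],v[0])))%360; u=v/np.linalg.norm(v); t=np.array([u[1],-u[0]])
    print('alpha %.1f r %.4f Ftan %.1f Frad %.1f Fz %.1f z %.4f w %.4f t %.2f'%(a,np.linalg.norm(v),F[:2]@t,F[:2]@u,F[2],s['eef_pos'][2],s['gripper_width'],s['time']),'pos',s['eef_pos'].round(4),'q6',s['q'][5].round(2))
E
python3 -c "from h import *;st()"
```

```text
alpha 32.5 r 0.0853 Ftan -4.0 Frad 5.1 Fz 5.4 z 0.2028 w 0.0210 t 14.68 pos [ 0.4817 -0.0101  0.2028] q6 2.29
```

Winding at about 4 N, as expected. Continuing.

>>> apply_moves --rows "0.0070 -0.0096 -0.0003 0 0 0 -1;0.0082 -0.0085 0 0 0 0 -1;0.0093 -0.0073 0 0 0 0 -1;0.0103 -0.0059 0 0 0 0 -1;0.0110 -0.0044 0 0 0 0 -1"

```text
time: 15.3
eef_pos: [0.4853, 0.0476, 0.2027]
eef_rot: [[0.674, 0.739, -0.002], [0.739, -0.674, -0.002], [-0.003, -0.0, -1.0]]
contact_force: [-5.2, -4.3, 6.0]
gripper_width: 0.0211
grasp_force: 58.8
```

```bash
python3 -c "from h import *;st()"
```

```text
alpha 71.8 r 0.0864 Ftan -6.0 Frad 3.0 Fz 6.0 z 0.2027 w 0.0211 t 15.30 pos [0.4853 0.0476 0.2027] q6 2.41
```

>>> apply_moves --rows "0.0115 -0.0029 -0.0004 0 0 0 -1;0.0118 -0.0012 0 0 0 0 -1;0.0119 0.0004 0 0 0 0 -1;0.0117 0.0021 0 0 0 0 -1;0 0 0 0 0 0 -1"

```text
time: 15.92
eef_pos: [0.5161, 0.0843, 0.2027]
eef_rot: [[0.673, 0.74, -0.003], [0.74, -0.673, -0.0], [-0.002, -0.002, -1.0]]
contact_force: [-4.2, -0.8, 3.9]
gripper_width: 0.0205
grasp_force: 58.6
```

```bash
python3 -c "from h import *;st()"
```

```text
alpha 104.0 r 0.0867 Ftan -3.9 Frad 1.7 Fz 3.9 z 0.2027 w 0.0205 t 15.93 pos [0.5161 0.0843 0.2027] q6 2.47
```

>>> apply_moves --rows "0.0113 0.0037 0 0 0 0 -1;0.0107 0.0052 0 0 0 0 -1;0.0098 0.0066 0 0 0 0 -1;0.0088 0.0079 0 0 0 0 -1;0.0076 0.0091 0 0 0 0 -1"

```text
time: 16.55
eef_pos: [0.5721, 0.0986, 0.2027]
eef_rot: [[0.673, 0.74, -0.004], [0.74, -0.673, 0.002], [-0.001, -0.004, -1.0]]
contact_force: [-6.5, -0.3, 3.9]
gripper_width: 0.021
grasp_force: 58.6
```

>>> apply_moves --rows "0.0063 0.0101 0 0 0 0 -1;0.0048 0.0108 0 0 0 0 -1;0.0033 0.0114 0 0 0 0 -1;0.0017 0.0117 0 0 0 0 -1;0 0 0 0 0 0 -1"

```text
time: 17.18
eef_pos: [0.6165, 0.0805, 0.2027]
eef_rot: [[0.673, 0.739, -0.002], [0.739, -0.673, 0.002], [-0.0, -0.003, -1.0]]
contact_force: [-3.4, 2.4, 2.6]
gripper_width: 0.0208
grasp_force: 58.7
```

Run:
```python
from h import *;st()
t=np.radians(np.arange(176,372,10)); P=.085*np.c_[-np.cos(t),-np.sin(t)]
for a,r in zip(np.degrees(t)[1:],np.diff(P,axis=0)/5): print(round(a),'%.4f %.4f'%tuple(r))
```

```text
alpha 175.1 r 0.0862 Ftan -4.2 Frad -0.2 Fz 2.6 z 0.2027 w 0.0208 t 17.18 pos [0.6165 0.0805 0.2027] q6 2.44
186 -0.0001 0.0030
196 -0.0006 0.0029
206 -0.0011 0.0028
216 -0.0015 0.0025
226 -0.0019 0.0022
236 -0.0023 0.0019
246 -0.0026 0.0014
256 -0.0028 0.0010
266 -0.0029 0.0005
276 -0.0030 -0.0001
286 -0.0029 -0.0006
296 -0.0028 -0.0011
306 -0.0025 -0.0015
316 -0.0022 -0.0019
326 -0.0019 -0.0023
336 -0.0014 -0.0026
346 -0.0010 -0.0028
356 -0.0005 -0.0029
366 0.0001 -0.0030
```

>>> apply_moves --rows "-0.0001 0.003 0 0 0 0 -1;-0.0001 0.003 0 0 0 0 -1;-0.0001 0.003 0 0 0 0 -1;-0.0001 0.003 0 0 0 0 -1;-0.0001 0.003 0 0 0 0 -1"

```text
time: 17.8
eef_pos: [0.627, 0.0705, 0.2028]
eef_rot: [[0.673, 0.74, -0.002], [0.74, -0.673, 0.002], [0.0, -0.003, -1.0]]
contact_force: [-2.7, 3.9, 2.7]
gripper_width: 0.0206
grasp_force: 58.5
```

>>> apply_moves --rows "-0.0006 0.0029 0 0 0 0 -1;-0.0006 0.0029 0 0 0 0 -1;-0.0006 0.0029 0 0 0 0 -1;-0.0006 0.0029 0 0 0 0 -1;-0.0006 0.0029 0 0 0 0 -1"

```text
time: 18.42
eef_pos: [0.6359, 0.0587, 0.2029]
eef_rot: [[0.673, 0.74, -0.001], [0.74, -0.673, 0.002], [0.001, -0.003, -1.0]]
contact_force: [-3.3, 4.0, 2.4]
gripper_width: 0.0206
grasp_force: 58.5
```

>>> apply_moves --rows "-0.0011 0.0028 0 0 0 0 -1;-0.0011 0.0028 0 0 0 0 -1;-0.0011 0.0028 0 0 0 0 -1;-0.0011 0.0028 0 0 0 0 -1;-0.0011 0.0028 0 0 0 0 -1"

```text
time: 19.05
eef_pos: [0.6427, 0.0454, 0.2029]
eef_rot: [[0.673, 0.74, -0.001], [0.74, -0.673, 0.003], [0.001, -0.003, -1.0]]
contact_force: [-3.3, 5.1, 1.4]
gripper_width: 0.0205
grasp_force: 58.5
```

>>> apply_moves --rows "-0.0015 0.0025 0 0 0 0 -1;-0.0015 0.0025 0 0 0 0 -1;-0.0015 0.0025 0 0 0 0 -1;0 0 0 0 0 0 -1"

```text
time: 19.55
eef_pos: [0.6456, 0.0367, 0.203]
eef_rot: [[0.673, 0.74, -0.001], [0.74, -0.673, 0.002], [0.001, -0.002, -1.0]]
contact_force: [-2.1, 5.2, 1.3]
gripper_width: 0.0208
grasp_force: 58.5
```

```bash
python3 -c "from h import *;st()"
```

```text
alpha 210.8 r 0.0851 Ftan -5.6 Frad -0.5 Fz 1.3 z 0.2030 w 0.0208 t 19.55 pos [0.6456 0.0367 0.203 ] q6 2.36
```

>>> apply_moves --rows "-0.0016 0.0024 0 0 0 0 -1;-0.0017 0.0023 0 0 0 0 -1;-0.0019 0.0022 0 0 0 0 -1;0 0 0 0 0 0 -1"

```text
time: 20.05
eef_pos: [0.6475, 0.0278, 0.203]
eef_rot: [[0.673, 0.739, -0.0], [0.739, -0.673, 0.002], [0.001, -0.001, -1.0]]
contact_force: [-1.2, 4.3, 1.0]
gripper_width: 0.0205
grasp_force: 58.5
```

>>> apply_moves --rows "-0.0019 0.0022 0 0 0 0 -1;-0.0020 0.0022 0 0 0 0 -1;-0.0021 0.0021 0 0 0 0 -1;-0.0021 0.0021 0 0 0 0 -1;-0.0022 0.0020 0 0 0 0 -1"

```text
time: 20.68
eef_pos: [0.6487, 0.0129, 0.2031]
eef_rot: [[0.673, 0.74, 0.0], [0.74, -0.673, 0.001], [0.001, -0.001, -1.0]]
contact_force: [-0.4, 5.2, 1.9]
gripper_width: 0.0205
grasp_force: 58.5
```

>>> apply_moves --rows "-0.0023 0.0019 0 0 0 0 -1;-0.0023 0.0019 0 0 0 0 -1;-0.0023 0.0018 0 0 0 0 -1;-0.0024 0.0017 0 0 0 0 -1;-0.0024 0.0016 0 0 0 0 -1"

```text
time: 21.3
eef_pos: [0.6474, -0.0016, 0.2031]
eef_rot: [[0.673, 0.74, 0.0], [0.74, -0.673, 0.002], [0.001, -0.001, -1.0]]
contact_force: [-1.9, 5.8, 0.4]
gripper_width: 0.0204
grasp_force: 58.5
```

>>> apply_moves --rows "-0.0025 0.0016 0 0 0 0 -1;-0.0025 0.0015 0 0 0 0 -1;-0.0026 0.0014 0 0 0 0 -1;-0.0026 0.0013 0 0 0 0 -1;-0.0026 0.0013 0 0 0 0 -1"

```text
time: 21.92
eef_pos: [0.6438, -0.0157, 0.2029]
eef_rot: [[0.673, 0.74, -0.0], [0.74, -0.673, 0.002], [0.001, -0.002, -1.0]]
contact_force: [-1.1, 5.8, 0.0]
gripper_width: 0.0206
grasp_force: 58.5
```

>>> apply_moves --rows "-0.0027 0.0012 0 0 0 0 -1;-0.0027 0.0011 0 0 0 0 -1;-0.0028 0.0010 0 0 0 0 -1;-0.0028 0.0009 0 0 0 0 -1;-0.0028 0.0008 0 0 0 0 -1"

```text
time: 22.55
eef_pos: [0.6379, -0.0289, 0.2027]
eef_rot: [[0.673, 0.74, -0.001], [0.74, -0.673, 0.003], [0.001, -0.002, -1.0]]
contact_force: [-1.9, 6.6, 0.2]
gripper_width: 0.0208
grasp_force: 58.5
```

>>> apply_moves --rows "-0.0029 0.0004 0 0 0 0 -1;-0.0029 0.0004 0 0 0 0 -1;-0.0029 0.0004 0 0 0 0 -1;-0.0029 0.0003 0 0 0 0 -1;-0.0029 0.0002 0 0 0 0 -1"

```text
time: 23.18
eef_pos: [0.6297, -0.0407, 0.2028]
eef_rot: [[0.673, 0.74, -0.0], [0.74, -0.673, 0.003], [0.002, -0.002, -1.0]]
contact_force: [-0.6, 7.3, -0.1]
gripper_width: 0.0206
grasp_force: 58.6
```

>>> apply_moves --rows "-0.0030 0.0000 0 0 0 0 -1;-0.0030 -0.0001 0 0 0 0 -1;-0.0030 -0.0001 0 0 0 0 -1;-0.0030 -0.0002 0 0 0 0 -1;-0.0030 -0.0003 0 0 0 0 -1"

```text
time: 23.8
eef_pos: [0.6195, -0.0513, 0.2028]
eef_rot: [[0.673, 0.74, 0.001], [0.74, -0.673, 0.003], [0.002, -0.001, -1.0]]
contact_force: [0.4, 6.1, -0.8]
gripper_width: 0.0208
grasp_force: 58.7
```

>>> apply_moves --rows "-0.0029 -0.0004 0 0 0 0 -1;-0.0029 -0.0005 0 0 0 0 -1;-0.0029 -0.0006 0 0 0 0 -1;-0.0029 -0.0006 0 0 0 0 -1;-0.0028 -0.0007 0 0 0 0 -1"

```text
time: 24.42
eef_pos: [0.6078, -0.0599, 0.2027]
eef_rot: [[0.673, 0.74, 0.001], [0.74, -0.673, 0.003], [0.003, -0.002, -1.0]]
contact_force: [0.2, 8.0, -2.0]
gripper_width: 0.0205
grasp_force: 58.6
```

>>> apply_moves --rows "-0.0027 -0.0012 0.0003 0 0 0 -1;-0.0027 -0.0012 0.0002 0 0 0 -1;-0.0027 -0.0013 0 0 0 0 -1;-0.0026 -0.0014 0 0 0 0 -1;-0.0026 -0.0014 0 0 0 0 -1"

```text
time: 25.05
eef_pos: [0.5951, -0.066, 0.2029]
eef_rot: [[0.673, 0.74, 0.003], [0.74, -0.673, 0.002], [0.003, 0.001, -1.0]]
contact_force: [2.1, 5.8, -0.1]
gripper_width: 0.0209
grasp_force: 58.6
```

>>> apply_moves --rows "-0.0026 -0.0014 0 0 0 0 -1;-0.0025 -0.0015 0 0 0 0 -1;-0.0025 -0.0016 0 0 0 0 -1;-0.0024 -0.0017 0 0 0 0 -1;-0.0023 -0.0018 0 0 0 0 -1"

```text
time: 25.68
eef_pos: [0.5812, -0.0701, 0.2029]
eef_rot: [[0.673, 0.739, 0.004], [0.739, -0.673, 0.001], [0.003, 0.002, -1.0]]
contact_force: [4.6, 4.4, -0.7]
gripper_width: 0.0209
grasp_force: 58.6
```

>>> apply_moves --rows "-0.0023 -0.0018 0 0 0 0 -1;-0.0023 -0.0019 0 0 0 0 -1;-0.0022 -0.0020 0 0 0 0 -1;-0.0021 -0.0020 0 0 0 0 -1;-0.0021 -0.0021 0 0 0 0 -1"

```text
time: 26.3
eef_pos: [0.5668, -0.0719, 0.203]
eef_rot: [[0.673, 0.739, 0.004], [0.739, -0.673, 0.0], [0.003, 0.003, -1.0]]
contact_force: [4.8, 3.5, -1.1]
gripper_width: 0.0205
grasp_force: 58.6
```

>>> apply_moves --rows "-0.0020 -0.0021 0 0 0 0 -1;-0.0020 -0.0022 0 0 0 0 -1;-0.0019 -0.0023 0 0 0 0 -1;-0.0018 -0.0023 0 0 0 0 -1;-0.0017 -0.0024 0 0 0 0 -1"

```text
time: 26.92
eef_pos: [0.5528, -0.0713, 0.2031]
eef_rot: [[0.673, 0.739, 0.005], [0.739, -0.673, 0.0], [0.004, 0.004, -1.0]]
contact_force: [7.6, 3.8, -3.6]
gripper_width: 0.0205
grasp_force: 58.7
```

>>> apply_moves --rows "-0.0012 -0.0019 0.0003 0 0 0 -1;-0.0012 -0.0019 0 0 0 0 -1;0 0 0 0 0 0 -1"

```text
time: 27.3
eef_pos: [0.5494, -0.0708, 0.2032]
eef_rot: [[0.673, 0.739, 0.007], [0.739, -0.673, -0.0], [0.005, 0.006, -1.0]]
contact_force: [9.6, 3.8, -4.2]
gripper_width: 0.0207
grasp_force: 58.7
```

```bash
python3 -c "from h import *;st()"
```

```text
alpha 327.6 r 0.0841 Ftan -8.8 Frad -5.5 Fz -4.2 z 0.2032 w 0.0207 t 27.30 pos [ 0.5494 -0.0708  0.2032] q6 2.18
```

At the stop with 8.8 N while holding. A small amount more.

>>> apply_moves --rows "-0.0008 -0.0013 0.0004 0 0 0 -1;0 0 0 0 0 0 -1;0 0 0 0 0 0 -1"

```text
time: 27.68
eef_pos: [0.5485, -0.0707, 0.2031]
eef_rot: [[0.673, 0.739, 0.008], [0.739, -0.673, -0.001], [0.005, 0.007, -1.0]]
contact_force: [9.0, 2.2, -2.1]
gripper_width: 0.021
grasp_force: 58.8
```

```bash
python3 -c "from h import *;st()"
```

```text
alpha 328.3 r 0.0842 Ftan -8.5 Frad -3.8 Fz -2.1 z 0.2031 w 0.0210 t 27.68 pos [ 0.5485 -0.0707  0.2031] q6 2.18
```

>>> apply_moves --rows "-0.0012 -0.0020 0.0002 0 0 0 -1;0 0 0 0 0 0 -1;0 0 0 0 0 0 -1"

```text
time: 28.05
eef_pos: [0.5467, -0.0704, 0.2031]
eef_rot: [[0.673, 0.739, 0.009], [0.739, -0.673, -0.001], [0.006, 0.007, -1.0]]
contact_force: [10.2, 2.5, -2.4]
gripper_width: 0.0208
grasp_force: 58.9
```

```bash
python3 -c "from h import *;st()"
```

```text
alpha 329.5 r 0.0843 Ftan -9.5 Frad -4.6 Fz -2.4 z 0.2031 w 0.0208 t 28.05 pos [ 0.5467 -0.0704  0.2031] q6 2.18
```

>>> apply_moves --rows "-0.0008 -0.0013 0.0001 0 0 0 -1;0 0 0 0 0 0 -1;0 0 0 0 0 0 -1"

```text
time: 28.42
eef_pos: [0.5455, -0.0701, 0.2031]
eef_rot: [[0.673, 0.739, 0.01], [0.739, -0.673, -0.001], [0.006, 0.008, -1.0]]
contact_force: [11.5, 2.4, -2.6]
gripper_width: 0.0208
grasp_force: 58.9
```

```bash
python3 -c "from h import *;st();s=manip.observe();print(s['wrist_torque'])"
```

```text
alpha 330.3 r 0.0843 Ftan -10.7 Frad -4.9 Fz -2.6 z 0.2031 w 0.0208 t 28.43 pos [ 0.5455 -0.0701  0.2031] q6 2.18
[ 0.50536303 -2.73346163  0.06139582]
```

10.7 N at the handle: tight. I'll ease the elastic wind-up gently and release.

>>> apply_moves --rows "0.001 0.0016 0 0 0 0 -1;0.001 0.0016 0 0 0 0 -1;0.001 0.0016 0 0 0 0 -1;0 0 0 0 0 0 -1"

```text
time: 28.92
eef_pos: [0.5499, -0.071, 0.2029]
eef_rot: [[0.673, 0.739, 0.008], [0.739, -0.673, -0.001], [0.005, 0.006, -1.0]]
contact_force: [8.8, 2.3, -0.4]
gripper_width: 0.0208
grasp_force: 59.1
```

```bash
python3 -c "from h import *;st()"
```

```text
alpha 327.3 r 0.0843 Ftan -8.3 Frad -3.7 Fz -0.4 z 0.2029 w 0.0208 t 28.93 pos [ 0.5499 -0.071   0.2029] q6 2.18
```

>>> apply_moves --rows "0.0011 0.0015 0 0 0 0 -1;0.0011 0.0015 0 0 0 0 -1;0.0011 0.0015 0 0 0 0 -1;0.0011 0.0014 0 0 0 0 -1;0 0 0 0 0 0 -1"

```text
time: 29.55
eef_pos: [0.5549, -0.0718, 0.2025]
eef_rot: [[0.674, 0.739, 0.003], [0.739, -0.674, -0.001], [0.002, 0.003, -1.0]]
contact_force: [5.3, 1.8, 4.5]
gripper_width: 0.0208
grasp_force: 59.4
```

>>> apply_moves --rows "0 0 0 0 0 0 -0.6;0 0 0 0 0 0 -0.2;0 0 0 0 0 0 0.5;0 0 0 0 0 0 1;0 0 0 0 0 0 1"

```text
time: 30.18
eef_pos: [0.5529, -0.0717, 0.2012]
eef_rot: [[0.674, 0.739, -0.001], [0.739, -0.674, -0.0], [-0.001, -0.001, -1.0]]
contact_force: [-0.3, 0.6, -0.3]
gripper_width: 0.0849
grasp_force: 0.0
```

>>> apply_moves --rows "0 0 -0.02 0 0 0 1;0 0 -0.03 0 0 0 1;0 0 -0.04 0 0 0 1;-0.04 0 -0.03 0 0 0 1;-0.04 0 0 0 0 0 1"

```text
time: 30.8
eef_pos: [0.5002, -0.1315, 0.3242]
eef_rot: [[0.673, 0.74, 0.004], [0.74, -0.673, -0.001], [0.002, 0.004, -1.0]]
contact_force: [0.7, -1.6, -0.5]
gripper_width: 0.0853
grasp_force: 0.0
```

Run:
```python
from h import *
st(); o=[manip.get_image(n) for n in ('wrist','side')]
u=proj(o[1],[[.564,.012,.15]])[0].astype(int)
im=np.zeros((420,800,3),np.uint8); im[:,:400]=cv2.resize(o[0]['frame'][0:300,130:430],(400,420)); im[:,400:]=cv2.resize(o[1]['frame'][u[1]-63:u[1]+63,u[0]-60:u[0]+60],(400,420),interpolation=2)
cv2.imwrite('pics/end.png',im[:,:,::-1])
```

```text
alpha 341.6 r 0.1572 Ftan -1.3 Frad 1.2 Fz -0.5 z 0.3242 w 0.0853 t 30.80 pos [ 0.5002 -0.1315  0.3242] q6 2.05
```

View pics/end.png

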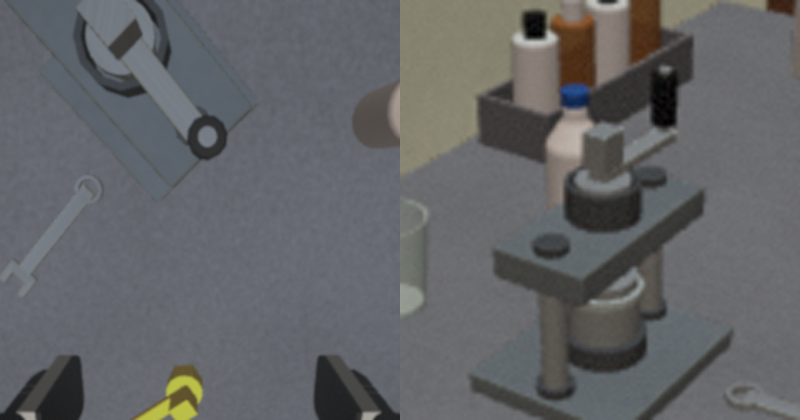

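The crank is seated in the well with the gripper clear, and the spanner, bottles and yellow crank are undisturbed.

```bash
python3 -c "
from bench import manip
print(manip.job_done())"
```

```text
the job is handed in; nothing more can be done
None
```

The steel crank is fully down on the press hex, wound clockwise to the ram's stop, nipped up at about 10.7 N and released; nothing else on the bench was touched, and the job was handed in at about 31 s with no verdict shown.

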